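# Latch the sandwich press and take its lid temperature

## Task

First swing the hasp on the front of the sandwich press over and down until it lies fully home on its staple, leaving the thermometer in its stand meanwhile. Then draw the thermometer out of its leaning stand and hold it upright with its sprung tip on the middle of the round measuring pad on the lid, pressing lightly, about 3 N (tip about half way in), never hard against the stop. Finish while still holding it there, steady and gripped, with the hasp still closed and the other kitchen things left where they stand.

Things in the scene. Friction and masses are not known exactly. Their poses are not given: they have to be found in the camera images.
- press: Closed sandwich press, fixed: black lower half, steel lid, 200 mm (x) by 220 mm (y), flat lid top 100 mm above the table. Origin: centre of its underside. Its front, with the hasp, faces its own -x. A black bracket 50 mm wide sticks out 45 mm from the middle of the front, top at 99 mm, with a wire staple up to 110 mm, 24 mm out from the hasp hinge.
- latch (a joint): Flat steel hasp, 5 mm thick, hinged on the front edge of the press lid about an axis along the press's y. Angle in rad: 0 = closed, lying level towards the press's front (-x) over the staple and stopped there; 1.57 = standing straight up; above that it leans back over the lid; limit 2.4. It stays where it is left (hinge friction about 0.04 N m, no spring).
- latch_hinge (a point): Point on the hasp's hinge axis, mid-width, 104 mm above the table; its axes are those of the press.
- latch_end (a point): Middle of the hasp's free end edge, 70 mm from the hinge axis. The last 30 mm of the hasp are a solid tab 32 mm wide; nearer the hinge it has a slot for the staple. Its x axis points from the free end to the hinge.
- pad_top (a point): Centre of the upper face of the measuring pad: a round dark steel disc, 26 mm across, 3 mm thick, fixed on the press lid (its face 103 mm above the table) with a tiny white centre dot. The only round disc on the lid. Level.
- pad: The measuring pad itself; origin: centre of its underside.
- probe: Surface thermometer, loose, 0.1 kg: white handle 26 (x) by 22 (y) by 94 mm (z); origin: centre of the handle's lower end, z up the handle. Below it a 10 mm steel stem, 28 mm long, then the sprung tip. Starts in its stand leaning about 0.4 rad, top towards the stand's -x, the lowest 27 mm of the handle in the pocket with 1.5 mm play: draw it out along its own z.
- plunger (a joint): The thermometer's sprung tip: travel in m, 0 = fully out, 0.012 = fully in. Push at the tip about 0.7 N when it starts to move, rising by 0.35 N per mm to 4.9 N fully in, then hard. Half way in is about 3 N.
- probe_tip (a point): Middle of the flat end face (8 mm across) of the sprung tip, on the handle's axis, 44 mm below the handle's origin when fully out; its axes are those of the probe.
- stand: Grey thermometer stand, fixed: base 100 x 80 x 10 mm with a leaning pocket block, 46 x 42 mm outside and about 100 mm high. Origin on the table, under the middle of the pocket floor, which is 66 mm up.
- ramekin: white ceramic ramekin, 76 mm across, 45 mm high, open (bystander; stands beside the thermometer stand, their places may be swapped)
- bowl: large orange plastic mixing bowl, 240 mm across, 110 mm high (bystander)
- spoon: wooden spoon, 260 mm long, lying flat to the left of the press (bystander)
- dish: shallow clear round dish with a white paper disc in it, 94 mm across, 12 mm high (bystander)
- jar: glass jar with a steel cap, 66 mm across, 100 mm high (bystander)
- timer: white kitchen timer block, 50 x 60 x 55 mm (bystander)

How it is judged:
On the way, in this order (a step that is already met when the one before it is completed fails the run):
1. the hasp is closed on its staple while the thermometer is still in its stand (value of joint latch below 0.08 rad and distance of probe from where it was at the start of the episode below 0.015 m), for 0.2 s.
2. the thermometer is drawn out of the stand, hasp still closed (value of joint latch below 0.08 rad and distance between probe and stand above 0.12 m and contact force between probe and stand below 0.05 N and contact force between the fingers and probe above 1 N), for 0.2 s.
At the end, for the whole second after the job is handed in: The hasp is closed (below 0.08 rad); the gripped thermometer stands upright within 0.10 rad (about 6 degrees), still, its tip within 8 mm of the pad's centre, pressing on the pad with 1.0 to 4.7 N and touching neither the press nor the stand; all this holds through the last second (value of joint latch below 0.08 rad and horizontal distance between probe_tip and pad_top below 0.008 m and z of probe_tip in the frame of pad_top below 0.003 m and angle between probe's own z axis and vertical below 0.1 rad and contact force between probe and pad between 1 and 4.7 N and contact force between the fingers and probe above 1 N and contact force between probe and press below 0.1 N and contact force between probe and stand below 0.1 N and linear speed of probe below 0.02 m/s and angular speed of probe below 0.15 rad/s); the arm keeps its last pose, push and grip.
It fails at once if the thermometer is pressed hard (over 10 N) on the pad or press (contact force between probe and pad above 10 N or contact force between probe and press above 10 N).
It fails at once if one of the other kitchen things is pushed more than 30 mm (distance of any of ramekin, bowl, spoon, dish, jar, timer from where it was at the start of the episode above 0.03 m).
It also fails if it takes over 62 s, if anything falls off the work surface, if the arm or the gripper's body presses on something with over 40 N, if the wrist force passes 120 N, or if a joint passes its speed limit or range.

## Robot

A 6-joint arm with a two-finger parallel gripper is mounted at the origin on the work surface. World frame = base frame: x ahead of the robot, y to its left, z up, the work surface at z = 0. Lengths are in m, angles in rad, forces in N, time in s.
With the tool pointing down it reaches from about 0.35 to 0.775 m from the base axis. Payload 7.3 kg.
Tool frame: the origin (TCP) lies at the centre of the arm's flange, where the gripper is bolted on; the fingertips stand 178 mm ahead of it and the grasp point (between the pads) lies 159 mm ahead of it; z points along the fingers, y is the line along which they close (so a half turn about z gives the same grasp; the last joint's range is limited). The gripper opens to 92 mm and grips with 3 to 60 N. Pads are 19 mm wide; open, the fingers measure 130 mm over their backs; the gripper's body (75 mm by 190 mm) begins 47 mm behind the grasp point.
Start: joints at [1.124, 0.342, 1.524, -0, 1.275, -0.146], TCP at [0.156, 0.501, 0.405] pointing down, gripper open.
Joint ranges: [-2.53, 2.53], [-0.77, 2.02], [0.04, 2.7], [-1, 4.14], [0.28, 2.66], [-3.11, 3.11]. Speed limits (rad/s): [2.57, 2.57, 3.14, 3.14, 3.14, 3.14].

## Interface

Orientations are given as [roll, pitch, yaw] about the fixed x, y, z axes, in that order (R = Rz(yaw) Ry(pitch) Rx(roll)).
In Python, from cell import robot, cams, workorder gives the robot as it stands (robot), with the cameras (cams) and the job (workorder).
- The arm moves only by the shell command python3 drive.py 'ROWS' [OPENING] [FORCE]. ROWS is a JSON list of rows, 1 to 8 of them, each of 6 numbers: dx, dy, dz in m, then a rotation vector rx, ry, rz in rad; each row shifts and turns the commanded pose from where the row before left it, along the tool's axes as they then stand; what a row does not reach is not made up. A row lasts 1/12 s, in which the tool goes at most 0.0417 m and 0.125 rad, less where a joint would pass 70% of its speed; a pose out of reach is approached as far as the arm can. OPENING is the finger opening in m, set as the command begins (- or left out keeps the last). The fingers move at their own pace and stop on an object; FORCE is the grip in N (left out, the last holds). Time passes only in rows, so rows that do not move let the fingers close. It prints the time, the measured TCP pose, the force, the opening and the grip force at its end.
- robot.observe(): the state, without advancing time (a new reading comes with each control period).
- cams.read_camera(name): name is "side" or "top"; returns a dict with "image" (480x640x3 uint8, red, green, blue), "fx", "fy", "cx", "cy" (pixels), "pose" (4x4, takes a point from camera to world coordinates). Camera axes: x right, y down, z forward; pixel columns grow to the right and rows downward; lengths in m; the calibration is good to about 2 mm. A picture is of the moment at which its call begins. There is no depth.
- workorder.hand_in(): hands the job in; it is judged then, once.
The state is a dict: "time": time; "qpos": joint angles; "qvel": joint speeds; "joint_efforts": joint torques, N m; "tool_pos": TCP position; "tool_rot": TCP orientation; "contact_force": force on the tool from outside, world axes, zero at the start; "torque": the same for the moment, N m; "opening": finger opening in m; "grip_force": force on a finger pad.
Only numpy, scipy, OpenCV 4.12 (cv2) and the standard library are available. Lean on these libraries where they do the work, as an engineer would, in place of code of your own. Each camera call takes 0.05 s, during which the arm holds its last target. There are 200 camera calls.

## Working session

There is one attempt and no reset: what is moved stays moved. The work goes in short steps, Python scripts to look and compute and a shell command to move; the robot and the scene stay as the last step left them, time stands still between calls to the robot, and variables do not carry over. Pictures are saved under pics/ and viewed, at most 10 in all, crops included, and the job is handed in when it is done.

```bash
ls; mkdir -p pics; python3 - <<'E'
from cell import robot, cams, workorder
import cv2,numpy as np
for n in("side","top"):
    c=cams.read_camera(n); cv2.imwrite(f"pics/{n}0.png",c["image"][:,:,::-1]); np.save(f"pics/{n}0.npy",c["image"])
    print(n,c["fx"],c["fy"],c["cx"],c["cy"]);print(np.round(c["pose"],4).tolist())
print(robot.observe())
E
```

```text
cell.py
drive.py
pics
side 504.05324830906613 504.05324830906613 322.4132593878977 235.22504021437092
[[0.9762, -0.1308, 0.1728, 0.4144], [-0.2166, -0.6143, 0.7588, -0.9742], [0.0069, -0.7782, -0.628, 0.8716], [0.0, 0.0, 0.0, 1.0]]
top 506.51177770049713 506.51177770049713 318.0368412418346 239.8269837800771
[[0.0217, -0.9835, 0.1793, 0.3749], [-0.9997, -0.0233, -0.0068, -0.0157], [0.0109, -0.1791, -0.9838, 1.4159], [0.0, 0.0, 0.0, 1.0]]
{'time': 0.1, 'qpos': array([ 1.12397716e+00,  3.42662120e-01,  1.52492364e+00, -7.84854819e-06,
        1.27541669e+00, -1.45989225e-01]), 'qvel': array([ 6.42901719e-05, -1.55307210e-04, -3.31619340e-03,  1.27021696e-05,
       -6.20573014e-04,  3.07329579e-04]), 'joint_efforts': array([ 7.10300592e-04, -4.32012892e+01, -2.44696838e+01,  7.19089690e-02,
        5.26333472e-02, -3.37137294e-05]), 'tool_pos': array([0.15548558, 0.50131987, 0.40410883]), 'tool_rot': array([-3.14019676e+00, -1.97659704e-04,  2.84076486e+00]), 'contact_force': array([0.11035614, 0.1190382 , 0.41882981]), 'torque': array([-0.05947557, -0.02829848, -0.01473838]), 'grip_force': 0.0, 'opening': 0.09173198804542826}
```

View pics/side0.png

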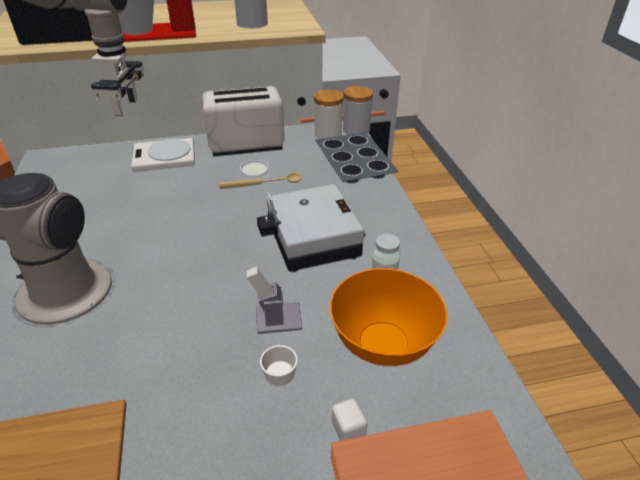

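View pics/top0.png

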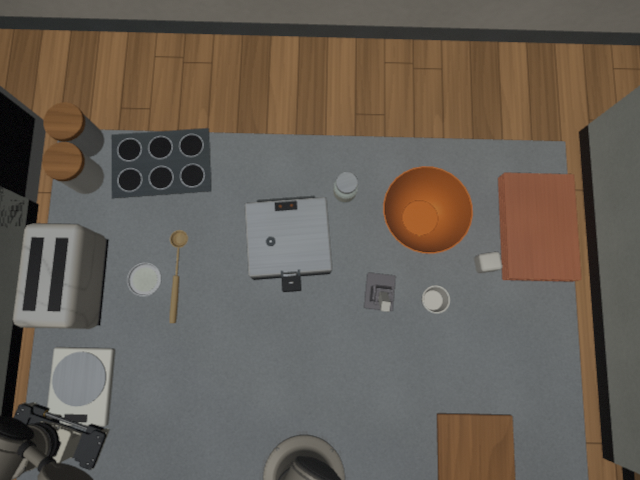

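The side view shows the press near (315,225), pad (304,202), hasp standing about (270,207), and the probe at (260,283) in its stand (278,318). In the top view the pad is at (270,241), the hasp/bracket (290,278), and the stand (380,292). I'll enlarge both.

```bash
python3 - <<'E'
import cv2,numpy as np
s=np.load("pics/side0.npy")[:,:,::-1];t=np.load("pics/top0.npy")[:,:,::-1]
a=cv2.resize(s[180:330,235:375],None,fx=4,fy=4,interpolation=cv2.INTER_CUBIC)
b=cv2.resize(t[190:315,240:400],None,fx=5,fy=4.8,interpolation=cv2.INTER_CUBIC)
cv2.imwrite("pics/sc.png",a);cv2.imwrite("pics/tc.png",b)
E
```

```text
(no output)
```

View pics/sc.png

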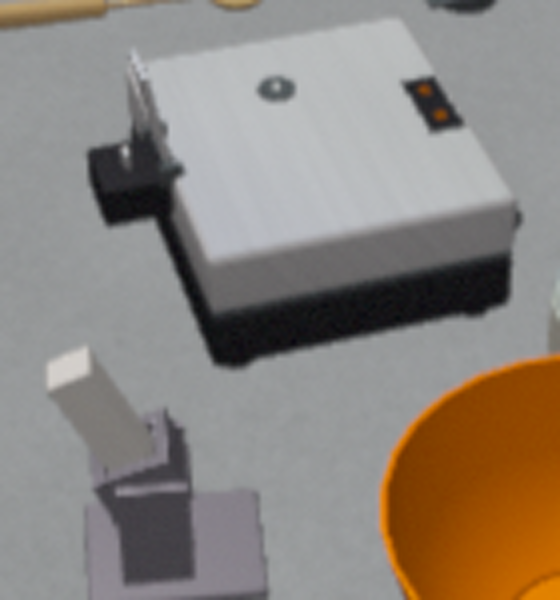

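View pics/tc.png

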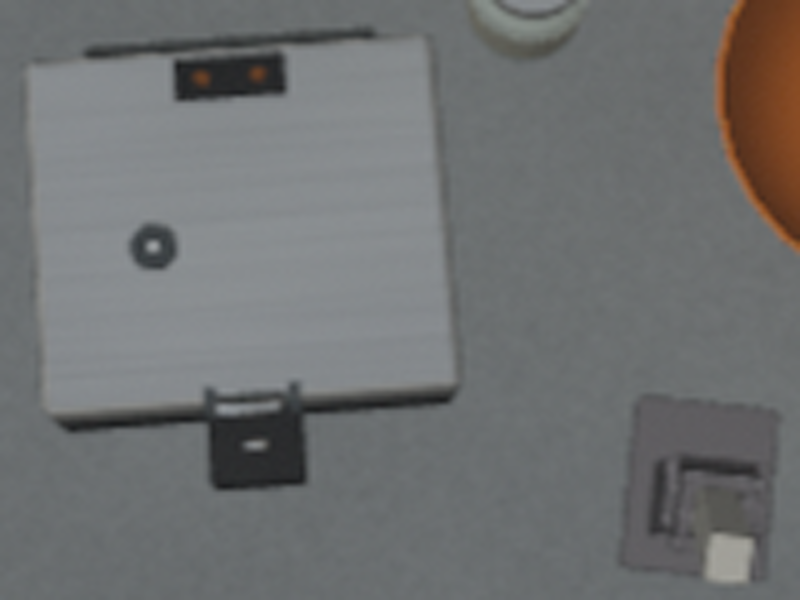

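In the side crop the hasp stands near vertical, with its end at (135,55), the pad at (277,88) and the handle's top face at (70,369). In the top crop the pad dot is at (153,246), the staple at (256,444), the handle top at (729,558), and the stand base spans (640,395) to (768,579).

```bash
cat > h.py <<'E'
import numpy as np
from cell import robot, cams, workorder
K={"side":(504.0532,322.4133,235.225),"top":(506.5118,318.0368,239.827)}
P={"side":np.array([[0.9762,-0.1308,0.1728,0.4144],[-0.2166,-0.6143,0.7588,-0.9742],[0.0069,-0.7782,-0.628,0.8716],[0,0,0,1]]),
"top":np.array([[0.0217,-0.9835,0.1793,0.3749],[-0.9997,-0.0233,-0.0068,-0.0157],[0.0109,-0.1791,-0.9838,1.4159],[0,0,0,1]])}
def ray(c,u,v):
    f,cx,cy=K[c];d=P[c][:3,:3]@np.array([(u-cx)/f,(v-cy)/f,1]);return P[c][:3,3],d/np.linalg.norm(d)
def plane(c,u,v,z):
    o,d=ray(c,u,v);return o+d*(z-o[2])/d[2]
def tri(uvs,uvt):
    o1,d1=ray("side",*uvs);o2,d2=ray("top",*uvt)
    s=np.linalg.lstsq(np.c_[d1,-d2],o2-o1,rcond=None)[0];a=o1+s[0]*d1;b=o2+s[1]*d2
    return (a+b)/2,np.linalg.norm(a-b)
def proj(c,p):
    q=P[c][:3,:3].T@(np.asarray(p)-P[c][:3,3]);f,cx,cy=K[c];return np.array([f*q[0]/q[2]+cx,f*q[1]/q[2]+cy])
S=lambda x,y:(x/4+235-.375,y/4+180-.375)
T=lambda x,y:(x/5+240-.4,y/4.8+190-.4)
E
python3 - <<'E'
from h import *
np.set_printoptions(precision=4,suppress=True)
print("pad top",plane("top",*T(153,246),.103),"side",plane("side",*S(277,88),.103),tri(S(277,88),T(153,246)))
c=[plane("top",*T(*p),.1) for p in((28,66),(428,38),(457,385),(46,412))]
print("lid",np.array(c)); 
for i in range(4):print(np.linalg.norm(c[i]-c[i-1]))
v=(c[0]-c[3])+(c[1]-c[2]);w=(c[0]-c[1])+(c[3]-c[2]);print("yaw",np.arctan2(v[1],v[0]),np.arctan2(-w[0],w[1]))
cs=[plane("side",*S(*p),.1) for p in((395,22),(515,203),(212,263),(140,65))];print("lid side",np.array(cs))
print("staple",plane("top",*T(256,444),.11), plane("side",*S(126,150),.11))
br=[plane("top",*T(*p),.099) for p in((216,488),(305,481))];print("bracket",br,np.linalg.norm(br[0]-br[1]))
print("handle top",tri(S(70,369),T(729,558)))
b=[plane("top",*T(*p),.01) for p in((640,395),(779,410),(768,579),(621,568))];print("base",np.array(b),[np.linalg.norm(b[i]-b[i-1]) for i in range(4)],np.mean(b,0))
print("hasp end side/top",tri(S(135,55),T(240,400)))
E
```

```text
pad top [0.6085 0.101  0.103 ] side [0.6086 0.1029 0.103 ] (array([0.6082, 0.1009, 0.1044]), np.float64(7.542759452298064e-06))
lid [[ 0.7091  0.1719  0.1   ]
 [ 0.7305 -0.0415  0.1   ]
 [ 0.5359 -0.0604  0.1   ]
 [ 0.5163  0.1534  0.1   ]]
0.19376627585280579
0.21445945195839794
0.19548937477148043
0.21467080690163098
yaw 0.09626527941921519 0.09569212006520006
lid side [[ 0.7046  0.1683  0.1   ]
 [ 0.7298 -0.0443  0.1   ]
 [ 0.5375 -0.0622  0.1   ]
 [ 0.5241  0.1526  0.1   ]]
staple [0.5004 0.0431 0.11  ] [0.5012 0.0463 0.11  ]
bracket [array([0.4772, 0.0636, 0.099 ]), array([0.482 , 0.0176, 0.099 ])] 0.046271708869850346
handle top (array([ 0.4427, -0.1949,  0.1538]), np.float64(0.00018763522349233113))
base [[ 0.5434 -0.1658  0.01  ]
 [ 0.5365 -0.2434  0.01  ]
 [ 0.4389 -0.2368  0.01  ]
 [ 0.4433 -0.1557  0.01  ]] [np.float64(0.10059370062919928), np.float64(0.0780001321531317), np.float64(0.09779938784516211), np.float64(0.08125183315853923)] [ 0.4905 -0.2004  0.01  ]
hasp end side/top (array([0.5137, 0.0486, 0.1792]), np.float64(0.004666803940240504))
```

```bash
cat >> h.py <<'E'
from scipy.spatial.transform import Rotation as Ro
def togo(pos,rot=None):
    s=robot.observe();R=Ro.from_euler("xyz",s["tool_rot"])
    print("t",round(s["time"],2),"pos",np.round(s["tool_pos"],4),"rot",np.round(s["tool_rot"],3),"F",np.round(s["contact_force"],2),"grip",round(s["grip_force"],1),"op",round(s["opening"],4))
    print("dxyz tool",np.round(R.inv().apply(np.array(pos)-s["tool_pos"]),4))
    if rot is not None: print("rotvec tool",np.round((R.inv()*Ro.from_euler("xyz",rot)).as_rotvec(),4))
E
python3 drive.py '[[0,0,0,0,0,-0.1],[0,0,0,0,0,-0.1],[0,0,0,0,0,-0.1],[0,0,0,0,0,-0.097],[-0.024,-0.0305,0,0,0,0],[-0.024,-0.0305,0,0,0,0],[-0.024,-0.0305,0,0,0,0],[-0.024,-0.0305,0,0,0,0]]' 0 20
python3 drive.py '[[-0.024,-0.0305,0,0,0,0],[-0.024,-0.0305,0,0,0,0],[-0.024,-0.0305,0,0,0,0],[-0.024,-0.0305,0,0,0,0],[-0.024,-0.0305,0,0,0,0],[-0.024,-0.0305,0,0,0,0],[-0.024,-0.0305,0,0,0,0],[-0.024,-0.0305,0,0,0,0]]'
python3 - <<'E'
from h import *
togo([.580,.052,.404],[3.1416,0,-3.0456])
for a in(1.3,1.4,1.5,1.57,1.65,1.8,2.0):
    e=np.array([.525-.07*np.cos(a)*.995,.0465-.07*np.cos(a)*.096,.104+.07*np.sin(a)])
    p,q=proj("side",e),proj("top",e);print(a,(p-[234.6,179.6])*4,(q-[239.6,189.6])*[5,4.8])
E
```

```text
time: 0.77
tool_pos: [0.2634, 0.3879, 0.4044]
tool_rot: [-3.141, -0.0, -3.044]
contact_force: [1.1, 0.8, -0.0]
opening: 0.043
grip_force: 0.0
time: 1.43
tool_pos: [0.4783, 0.1631, 0.4045]
tool_rot: [3.141, -0.001, -3.046]
contact_force: [0.5, -0.3, 0.4]
opening: 0.0005
grip_force: 0.0
t 1.43 pos [0.4783 0.1631 0.4045] rot [ 3.141e+00 -1.000e-03 -3.046e+00] F [ 0.52 -0.25  0.43] grip 0.0 op 0.0005
dxyz tool [-0.0906 -0.1203  0.0004]
rotvec tool [ 0.0001 -0.0005  0.    ]
1.3 [128.50964374  69.75957725] [247.84611812 420.73525513]
1.4 [139.29773863  65.7745461 ] [246.81482254 407.18862784]
1.5 [150.32625927  62.69637359] [245.83189157 393.56345584]
1.57 [158.12349417  61.09858854] [245.17875875 384.06422717]
1.65 [167.05072085  59.84530812] [244.47291574 373.32563889]
1.8 [183.62376564  59.16032321] [243.28305655 353.794998  ]
2.0 [204.78747545  61.60535777] [242.00958864 329.71156782]
```

```bash

python3 drive.py '[[-0.0226,-0.03,0,0,0,0],[-0.0226,-0.03,0,0,0,0],[-0.0226,-0.03,0,0,0,0],[-0.0226,-0.03,0,0,0,0],[0,0,0.038,0,0,0],[0,0,0.038,0,0,0],[0,0,0,0,0,0]]'
python3 - <<'E'
from h import *
togo([.525+.055*.995,.0465+.055*.096,.328],[3.1416,0,-3.0456])
E
```

```text
time: 2.02
tool_pos: [0.5771, 0.0533, 0.3212]
tool_rot: [3.14, -0.014, -3.047]
contact_force: [-1.1, 0.7, -1.3]
opening: 0.0007
grip_force: 0.0
t 2.02 pos [0.5771 0.0533 0.3212] rot [ 3.14  -0.014 -3.047] F [-1.05  0.72 -1.27] grip 0.0 op 0.0007
dxyz tool [-0.0024 -0.0017 -0.0068]
rotvec tool [ 0.0021 -0.014  -0.0013]
```

```bash

python3 drive.py '[[0.02,0,0,0,0,0],[0.02,0,0,0,0,0],[0.02,0,0,0,0,0],[0.015,0,0,0,0,0],[0.01,0,0.006,0,0,0],[0.01,0,0.007,0,0,0],[0.01,0,0.007,0,0,0],[0,0,0,0,0,0]]'
python3 - <<'E'
from h import *
togo([.525-.053*.995,.0465-.053*.096,.2845],[3.1416,0,-3.0456])
E
```

```text
time: 2.68
tool_pos: [0.4729, 0.0443, 0.3092]
tool_rot: [3.141, -0.002, -3.045]
contact_force: [-0.0, -0.6, -0.1]
opening: 0.0004
grip_force: 0.0
t 2.68 pos [0.4729 0.0443 0.3092] rot [ 3.141e+00 -2.000e-03 -3.045e+00] F [-0.04 -0.55 -0.08] grip 0.0 op 0.0004
dxyz tool [ 0.0009 -0.0029  0.0247]
rotvec tool [ 0.0004 -0.0019  0.0009]
```

```bash

python3 drive.py '[[0,0,0.007,0,0,0],[0,0,0.006,0,0,0],[0,0,0.006,0,0,0],[0,0,0.005,0,0,0],[0,0,0,0,0,0],[0,0,0,0,0,0]]'
python3 - <<'E'
from h import *
import cv2
togo([.525-.053*.995,.0465-.053*.096,.2845],[3.1416,0,-3.0456])
c=cams.read_camera("side")["image"];cv2.imwrite("pics/h1.png",cv2.resize(c[150:330,215:375,::-1],None,fx=3.3,fy=3.3,interpolation=cv2.INTER_CUBIC))
E
```

```text
time: 3.18
tool_pos: [0.4747, 0.044, 0.2847]
tool_rot: [3.141, 0.0, -3.045]
contact_force: [-2.2, 0.1, 4.7]
opening: 0.0006
grip_force: 2.1
t 3.18 pos [0.4747 0.044  0.2847] rot [ 3.141  0.    -3.045] F [-2.16  0.13  4.71] grip 2.1 op 0.0006
dxyz tool [ 0.0027 -0.0024  0.0002]
rotvec tool [0.0001 0.0001 0.0003]
```

View pics/h1.png

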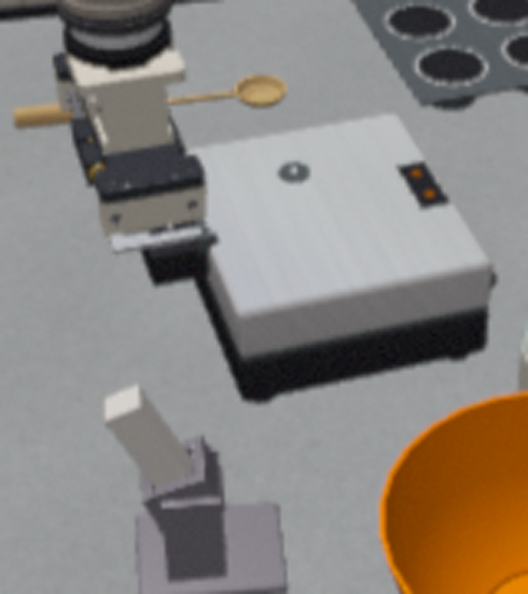

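The hasp now lies nearly level under the fingertips at (160,240). I'll push a little further to seat it.

```bash

python3 drive.py '[[0,0,0.002,0,0,0],[0,0,0,0,0,0],[0,0,0,0,0,0]]'
python3 drive.py '[[0,0,0.002,0,0,0],[0,0,0,0,0,0],[0,0,0,0,0,0],[0,0,0,0,0,0]]'
```

```text
time: 3.48
tool_pos: [0.4745, 0.044, 0.2843]
tool_rot: [-3.141, 0.001, -3.045]
contact_force: [-6.1, 0.5, 18.8]
opening: 0.0003
grip_force: 9.8
time: 3.82
tool_pos: [0.4744, 0.0441, 0.2838]
tool_rot: [-3.141, 0.003, -3.045]
contact_force: [-10.9, 0.1, 35.3]
opening: 0.0007
grip_force: 17.5
```

```bash

python3 drive.py '[[0,0,-0.02,0,0,0],[0,0,-0.035,0,0,0],[0,0,-0.035,0,0,0],[0,0,-0.02,0,0,0],[0,0,0,0,0,0],[0,0,0,0,0,0]]' 0.092
python3 - <<'E'
from h import *
import cv2
ps=-.08;a=np.array([-.3894*np.cos(ps),-.3894*np.sin(ps),.9211]);y=np.array([-np.sin(ps),np.cos(ps),0]);z=-a;x=np.cross(y,z)
top=np.array([.4427,-.1949,.1538])
e=Ro.from_matrix(np.c_[x,y,z]).as_euler("xyz");print(e,top+.229*a,top+.129*a)
togo(top+.229*a,e)
r=plane("top",*T(256,444),.11)
cs,ct=cams.read_camera("side")["image"],cams.read_camera("top")["image"]
im=np.vstack([cv2.resize(cs[185:325,235:345],None,fx=4,fy=4,interpolation=cv2.INTER_CUBIC)])
im2=cv2.resize(ct[255:325,270:400],None,fx=3,fy=3,interpolation=cv2.INTER_CUBIC)
for s in np.arange(0,.067,.011):
    p=proj("side",top-s*a);cv2.circle(im,tuple(int(v) for v in (p-[235,185])*4+1.5),2,(255,0,0),-1)
    p=proj("top",top-s*a);cv2.circle(im2,tuple(int(v) for v in (p-[270,255])*3+1),2,(255,0,0),-1)
o=np.zeros((560,440+330+30,3),np.uint8);o[:,:440]=im[:560];o[:210,450:800]=im2[:,:350]
cv2.imwrite("pics/c2.png",o[:,:,::-1])
E
```

```text
time: 4.32
tool_pos: [0.4746, 0.044, 0.3912]
tool_rot: [-3.141, 0.002, -3.045]
contact_force: [0.0, 0.4, 0.0]
opening: 0.0361
grip_force: 0.0
[3.14159265 0.39996792 3.06159265] [ 0.3538126 -0.1877738  0.3647319] [ 0.39262806 -0.19088568  0.2726219 ]
t 4.32 pos [0.4746 0.044  0.3912] rot [-3.141e+00  2.000e-03 -3.045e+00] F [0.05 0.38 0.05] grip 0.0 op 0.0361
dxyz tool [ 0.1425 -0.219   0.0262]
rotvec tool [ 0.0352 -0.3968  0.1739]
```

View pics/c2.png

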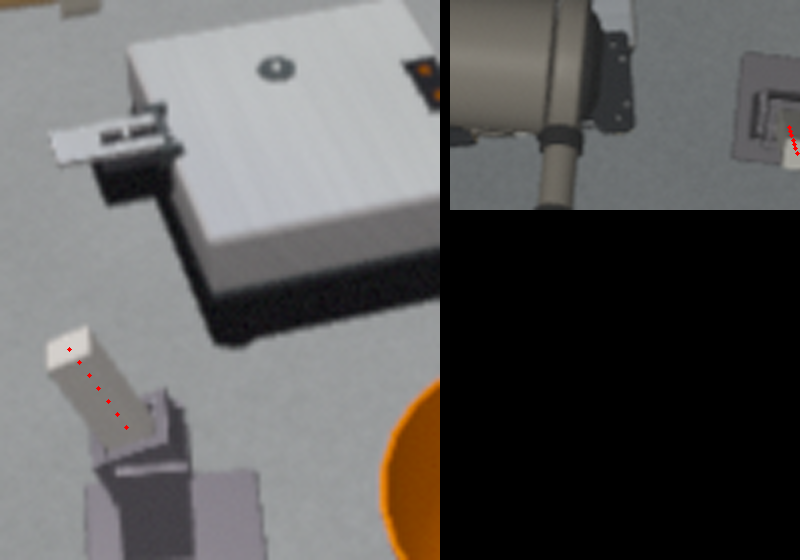

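The hasp is flat with the staple through its slot (110–150,130), and the projected axis points run down the middle of the handle. Next I move to the pre-grasp.

```bash

python3 drive.py '[[0.0204,-0.0313,0.003,0,0,0],[0.0204,-0.0313,0.003,0,0,0],[0.0204,-0.0313,0.003,0,0,0],[0.0204,-0.0313,0.003,0,0,0],[0.0204,-0.0313,0.004,0,0,0],[0.0204,-0.0313,0.004,0,0,0],[0.0204,-0.0313,0.004,0,0,0]]' 0.092
python3 drive.py '[[0,0,0,0.0088,-0.0992,0.0435],[0,0,0,0.0088,-0.0992,0.0435],[0,0,0,0.0088,-0.0992,0.0435],[0,0,0,0.0088,-0.0992,0.0435],[0,0,0,0,0,0],[0,0,0,0,0,0],[0,0,0,0,0,0]]'
python3 - <<'E'
from h import *
togo([.3538,-.1878,.3647],[3.1416,.4,3.0616])
togo([.3926,-.1909,.2726],[3.1416,.4,3.0616])
E
```

```text
time: 5.0
tool_pos: [0.3519, -0.189, 0.3651]
tool_rot: [3.139, -0.002, -3.045]
contact_force: [1.3, 0.1, -0.5]
opening: 0.0896
grip_force: 0.0
time: 5.58
tool_pos: [0.3532, -0.1878, 0.366]
tool_rot: [3.141, 0.394, 3.062]
contact_force: [0.4, -0.3, -0.4]
opening: 0.0917
grip_force: 0.0
t 5.58 pos [ 0.3532 -0.1878  0.366 ] rot [3.141 0.394 3.062] F [ 0.38 -0.26 -0.44] grip 0.0 op 0.0917
dxyz tool [-0.      0.0001  0.0015]
rotvec tool [ 0.0012 -0.0061  0.0008]
t 5.58 pos [ 0.3532 -0.1878  0.366 ] rot [3.141 0.394 3.062] F [ 0.38 -0.26 -0.44] grip 0.0 op 0.0917
dxyz tool [-0.0006 -0.      0.1014]
rotvec tool [ 0.0012 -0.0061  0.0008]
```

```bash

python3 drive.py '[[0,0,0.025,0,-0.003,0],[0,0,0.025,0,-0.003,0],[0,0,0.025,0,0,0],[0,0,0.017,0,0,0],[0,0,0.0094,0,0,0],[0,0,0,0,0,0],[0,0,0,0,0,0]]'
python3 drive.py '[[0,0,0,0,0,0],[0,0,0,0,0,0],[0,0,0,0,0,0],[0,0,0,0,0,0],[0,0,0,0,0,0],[0,0,0,0,0,0],[0,0,0,0,0,0],[0,0,0,0,0,0]]' 0 10
python3 drive.py '[[0,0,0,0,0,0],[0,0,0,0,0,0],[0,0,0,0,0,0],[0,0,0,0,0,0],[0,0,0,0,0,0],[0,0,0,0,0,0],[0,0,0,0,0,0],[0,0,0,0,0,0]]'
python3 - <<'E'
from h import *
togo([.3926,-.1909,.2726],[3.1416,.4,3.0616])
E
```

```text
time: 6.17
tool_pos: [0.393, -0.1909, 0.2732]
tool_rot: [3.141, 0.402, 3.063]
contact_force: [1.3, 0.6, 0.3]
opening: 0.092
grip_force: 0.0
time: 6.83
tool_pos: [0.3927, -0.191, 0.2734]
tool_rot: [-3.142, 0.404, 3.061]
contact_force: [0.2, -0.0, -0.7]
opening: 0.0428
grip_force: 0.0
time: 7.5
tool_pos: [0.3927, -0.191, 0.2733]
tool_rot: [3.141, 0.404, 3.061]
contact_force: [-0.2, -0.4, -0.9]
opening: 0.022
grip_force: 10.0
t 7.5 pos [ 0.3927 -0.191   0.2733] rot [3.141 0.404 3.061] F [-0.2  -0.42 -0.88] grip 10.0 op 0.022
dxyz tool [0.0004 0.0001 0.0006]
rotvec tool [ 0.      0.0037 -0.0001]
```

Opening is 22 mm, which matches the handle's width. Firm the grip and draw it out.

```bash

python3 drive.py '[[0,0,0,0,0,0],[0,0,-0.005,0,0,0],[0,0,-0.01,0,0,0],[0,0,-0.012,0,0,0],[0,0,-0.015,0,0,0],[0,0,-0.02,0,0,0],[0,0,-0.02,0,0,0],[0,0,-0.02,0,0,0]]' 0 30
python3 drive.py '[[0,0,-0.02,0,0,0],[0,0,-0.02,0,0,0],[0,0,0,0,0,0],[0,0,0,0,0,0],[0,0,0,0,0,0],[0,0,0,0,0,0]]'
python3 - <<'E'
from h import *
togo([.6085,.1015,.42],[3.1416,0,3.0616])
E
```

```text
time: 8.17
tool_pos: [0.3518, -0.1875, 0.3685]
tool_rot: [-3.141, 0.403, 3.062]
contact_force: [-0.5, -0.6, -1.3]
opening: 0.0221
grip_force: 30.0
time: 8.67
tool_pos: [0.337, -0.1863, 0.403]
tool_rot: [3.14, 0.402, 3.061]
contact_force: [0.2, -1.0, -0.3]
opening: 0.0218
grip_force: 30.0
t 8.67 pos [ 0.337  -0.1863  0.403 ] rot [3.14  0.402 3.061] F [ 0.18 -1.03 -0.25] grip 30.0 op 0.0218
dxyz tool [-0.2343  0.3087  0.0816]
rotvec tool [ 1.200e-03  4.021e-01 -3.000e-04]
```

```bash

python3 drive.py '[[0,0,-0.02,0,0.1,0],[0,0,-0.01,0,0.1,0],[0,0,0,0,0.1,0],[0,0,0,0,0.102,0],[0,0,0,0,0,0],[0,0,0,0,0,0]]'
python3 - <<'E'
from h import *
togo([.6085,.1015,.43],[3.1416,0,3.0616])
E
```

```text
time: 9.17
tool_pos: [0.327, -0.1856, 0.4308]
tool_rot: [3.14, 0.003, 3.063]
contact_force: [-0.4, -0.6, -0.2]
opening: 0.022
grip_force: 30.0
t 9.17 pos [ 0.327  -0.1856  0.4308] rot [3.140e+00 3.000e-03 3.063e+00] F [-0.36 -0.61 -0.16] grip 30.0 op 0.022
dxyz tool [-0.2581  0.3083  0.0021]
rotvec tool [0.0016 0.003  0.0013]
```

```bash

python3 drive.py '[[-0.015,0.018,0,0,0,0],[-0.0215,0.0257,0,0,0,0],[-0.0215,0.0257,0,0,0,0],[-0.0215,0.0257,0,0,0,0],[-0.0215,0.0257,0,0,0,0],[-0.0215,0.0257,0,0,0,0],[-0.0215,0.0257,0,0,0,0],[-0.0215,0.0257,0,0,0,0]]'
python3 drive.py '[[-0.0215,0.0257,0,0,0,0],[-0.0215,0.0257,0,0,0,0],[-0.0215,0.0257,0,0,0,0],[-0.02,0.024,0,0,0,0],[-0.008,0.0095,0,0,0,0],[0,0,0,0,0,0],[0,0,0,0,0,0],[0,0,0,0,0,0]]'
python3 - <<'E'
from h import *
import cv2
togo([.6085,.1015,.43],[3.1416,0,3.0616])
for n in("side","top"):np.save(f"pics/{n}1.npy",cams.read_camera(n)["image"])
im=np.load("pics/side1.npy");cv2.imwrite("pics/p1.png",cv2.resize(im[80:230,250:370,::-1],None,fx=4,fy=4,interpolation=cv2.INTER_CUBIC))
E
```

```text
time: 9.83
tool_pos: [0.508, -0.0002, 0.4315]
tool_rot: [3.139, 0.004, 3.062]
contact_force: [0.6, -0.2, -1.9]
opening: 0.0215
grip_force: 30.0
time: 10.5
tool_pos: [0.6077, 0.1004, 0.4319]
tool_rot: [3.141, 0.001, 3.061]
contact_force: [-0.6, -0.5, -1.0]
opening: 0.0221
grip_force: 30.0
t 10.5 pos [0.6077 0.1004 0.4319] rot [3.141e+00 1.000e-03 3.061e+00] F [-0.58 -0.55 -0.99] grip 30.0 op 0.0221
dxyz tool [-0.0007  0.0011  0.0019]
rotvec tool [ 0.0005  0.0013 -0.0005]
```

View pics/p1.png

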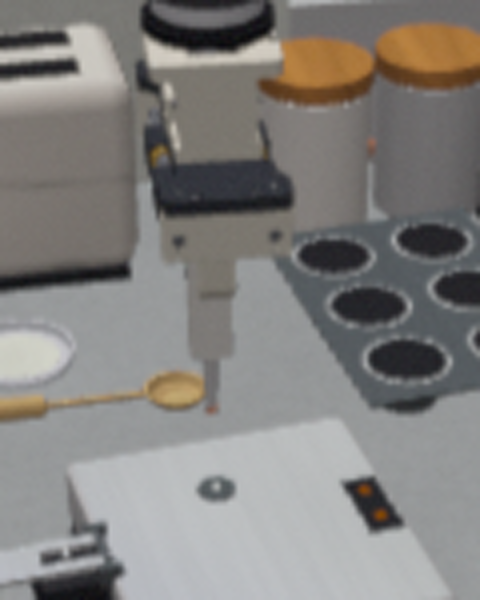

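The probe hangs upright: handle bottom at (211,356), tip at (212,411) and pad at (216,488). Check the tip against its expected position.

```bash
python3 - <<'E'
from h import *
for z in(.165,.203):
    print(z,(proj("side",[.6077,.1004,z])-[250,80])*4+1.5)
print("pad dot",(proj("side",[.6083,.1015,.103])-[250,80])*4+1.5)
# tip depth along ray if x,y given: intersect pixel with plane x*... -> height from vertical line
o,d=ray("side",212/4+250-.375,411/4+80-.375)
t=(.1004-o[1])/d[1];print(o+t*d)
E
```

```text
0.165 [214.82193575 410.9843903 ]
0.203 [213.80283827 360.01221821]
pad dot [216.98466277 489.17883332]
[0.6058668  0.1004     0.16527602]
```

```bash

python3 drive.py '[[-0.002,0.001,0.01,0,0,0],[0,0,0.012,0,0,0],[0,0,0.012,0,0,0],[0,0,0.012,0,0,0],[0,0,0.007,0,0,0],[0,0,0,0,0,0],[0,0,0,0,0,0],[0,0,0,0,0,0]]'
python3 drive.py '[[0,0,0,0,0,0],[0,0,0,0,0,0],[0,0,0,0,0,0],[0,0,0,0,0,0]]'
python3 - <<'E'
from h import *
import cv2
togo([.6095,.102,.37],[3.1416,0,3.0616])
im=cams.read_camera("side")["image"];cv2.imwrite("pics/p2.png",cv2.resize(im[130:230,265:345,::-1],None,fx=6,fy=6,interpolation=cv2.INTER_CUBIC))
for z in(.103+.0079,):print((proj("side",[.6095,.102,z])-[265,130])*6+2.5)
E
```

```text
time: 11.27
tool_pos: [0.6105, 0.1019, 0.3801]
tool_rot: [3.141, 0.003, 3.061]
contact_force: [-0.4, -0.2, -0.4]
opening: 0.0218
grip_force: 30.0
time: 11.6
tool_pos: [0.6104, 0.102, 0.3797]
tool_rot: [3.142, 0.002, 3.061]
contact_force: [-0.9, -0.2, -0.7]
opening: 0.0219
grip_force: 30.0
t 11.6 pos [0.6104 0.102  0.3797] rot [3.142e+00 2.000e-03 3.061e+00] F [-0.9  -0.24 -0.73] grip 30.0 op 0.0219
dxyz tool [ 0.0009 -0.0001  0.0097]
rotvec tool [ 0.0001  0.0024 -0.0001]
[237.90571795 418.30305566]
```

View pics/p2.png

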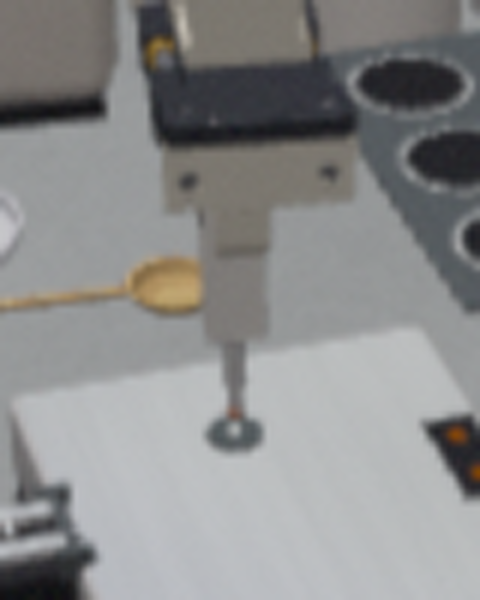

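The tip (235,416) hangs straight above the pad's dot (235,431). Lower it slowly, watching the force.

```bash
Z='[0,0,0,0,0,0]'
python3 drive.py '[[0,0,0.004,0,0,0],[0,0,0.004,0,0,0],[0,0,0.002,0,0,0],[0,0,0,0,0,0],[0,0,0,0,0,0],[0,0,0,0,0,0],[0,0,0,0,0,0]]' | grep -E "pos|contact"
python3 drive.py '[[0,0,0.002,0,0,0],[0,0,0,0,0,0],[0,0,0,0,0,0],[0,0,0,0,0,0],[0,0,0,0,0,0]]'| grep -E "pos|contact"
python3 drive.py '[[0,0,0.002,0,0,0],[0,0,0,0,0,0],[0,0,0,0,0,0],[0,0,0,0,0,0],[0,0,0,0,0,0]]'| grep -E "pos|contact"
```

```text
tool_pos: [0.6103, 0.102, 0.3695]
contact_force: [-0.4, -0.8, 0.6]
tool_pos: [0.6104, 0.102, 0.3675]
contact_force: [-0.5, -0.0, 1.4]
tool_pos: [0.6104, 0.102, 0.3655]
contact_force: [0.1, 0.3, 1.9]
```

```bash
python3 drive.py '[[0,0,0.001,0,0,0],[0,0,0,0,0,0],[0,0,0,0,0,0],[0,0,0,0,0,0],[0,0,0,0,0,0],[0,0,0,0,0,0],[0,0,0,0,0,0],[0,0,0,0,0,0]]'| grep -E "pos|contact|time"
python3 - <<'E'
from h import *
import cv2
F=[]
for i in range(14):
    im=cams.read_camera("side")["image"];F.append(robot.observe()["contact_force"])
print(np.mean(F,0),np.std(F,0))
cv2.imwrite("pics/p3.png",cv2.resize(im[130:230,265:345,::-1],None,fx=6,fy=6,interpolation=cv2.INTER_CUBIC))
togo([.6095,.102,.364],[3.1416,0,3.0616])
E
```

```text
time: 13.73
tool_pos: [0.6104, 0.102, 0.3644]
contact_force: [0.3, 1.4, 1.4]
[0.45043828 0.20967457 2.21560124] [0.44404172 0.38318249 0.35647485]
t 14.43 pos [0.6104 0.102  0.3644] rot [-3.142e+00  2.000e-03  3.061e+00] F [ 0.42 -0.04  2.74] grip 30.0 op 0.0217
dxyz tool [ 0.0009 -0.      0.0004]
rotvec tool [-0.0001  0.002  -0.0002]
```

View pics/p3.png

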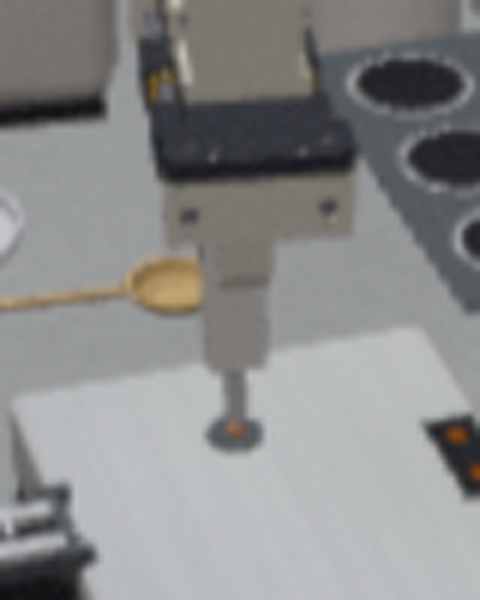

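The tip (234,429) sits on the middle of the pad (235,433), the handle is upright, and the push is about 3 N above the baseline of about -0.8 N. The hasp was closed at the last look and nothing has touched it since, so I'll hand in.

```bash
python3 -c "
from cell import robot, cams, workorder
print(workorder.hand_in())"
```

```text
the job is handed in; nothing more can be done
None
```

I handed the job in at about 14.4 s with the hasp closed on its staple and the thermometer gripped upright, its tip on the middle of the pad at about 3 N; the hand-in returned no verdict.

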